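# Hold the biscuit press's spring collar down for pinning

### The job

Be my third hand while I pin the biscuit press: slide the brass collar over the top of the steel pillar and press it down on the orange spring plate with a steady push of about 11 newtons, so that the collar's top edge lies within the green band on the pillar and the pin hole above it is free. Never drive the spring plate down to its stop, and leave the other things on the bench where they are. Keep the push steady for at least three seconds and finish while still holding the collar pressed down: do not let go.

Things in the scene. Friction and masses are not known exactly. Their poses are not given: they have to be found in the camera images.
- collar: Brass collar: a plain tube, outer diameter 40, bore 24 (right through), 40 tall, about 0.27 kg (varies some 15 %). It stands upright on the bench. Origin at the centre of its underside, z up along the bore. It goes on the pillar the same way up as it stands.
- press: Biscuit press without its head, fixed. Origin at bench level on the pillar axis. Green base plate 200 x 130, 18 tall: 145 to -x, 55 to +x, 65 to each side of the axis; steel die bed (diameter 72, top at 29) 95 to -x. Upright steel pillar, diameter 21, top at 132 with a 4 mm chamfer; green painted band from 105 to 117, dark cross hole for the pin at 123 above the bench.
- post_top (a point): Centre of the pillar's top face, on its axis, 132 above the bench.
- band_mid (a point): Point on the pillar axis at mid height of the green band, 111 above the bench. With the collar's top edge at this height the spring pushes back with about 11 N.
- spring_plate (a joint): Travel of the orange spring plate down the pillar, in m: 0 up (at rest), growing as it is pressed, hard stop at 0.028. It pushes up with about 4 N at 0 plus 0.5 N per mm, so the bare collar does not sink it. The collar's top edge is inside the green band from 0.008 (8 N) to 0.020 (14 N); the middle is 0.014 (11 N).
- plate_top (a point): Centre of the top face of the orange spring plate (diameter 60, round the pillar): 85 above the bench at rest, moves down with the plate. The collar's underside rests on it.
- stamp: Wooden biscuit stamp, bystander: disc of diameter 68 with a turned knob, 58 tall, upright. Origin at the centre of its underside.
- cutter: Aluminium round biscuit cutter, bystander: thin ring, outer diameter 60, bore 54, 35 tall (not the collar). Origin at the centre of its underside.
- jar: Closed jar with a red cap, bystander: diameter 64, 90 tall. Origin at the centre of its underside.
- biscuit_a: Dark round biscuit, bystander: diameter 58, 9 thick, lying flat, the pale one on the dark one. Origin at the centre of its underside.
- biscuit_b: Pale round biscuit, bystander: diameter 58, 9 thick, lying flat, the pale one on the dark one. Origin at the centre of its underside.
There are look-alikes about, which are no part of the job. There is more than one size of the collar; the one meant has the size given above.

How it is judged (in metres and radians):
On the way, in this order (a step that is already met when the one before it is completed fails the run):
1. the brass collar is threaded over the pillar top, upright, its underside at least 6 mm below the top (horizontal distance between collar and post_top below 0.006 m and z of collar in the frame of post_top below -0.006 m and angle between collar's own z axis and vertical below 0.2 rad), for 0.1 s.
2. the collar is pressed down on the spring plate within the band, steadily for at least 2.5 s (value of joint spring_plate between 0.007 and 0.021 m and contact force between collar and press between 6.5 and 17 N and horizontal distance between collar and post_top below 0.005 m and angle between collar's own z axis and vertical below 0.12 rad and z of collar in the frame of plate_top below 0.005 m and contact force between any of the fingers, the arm and collar above 3 N), for 2.5 s.
At the end, for the whole second after the job is handed in: Robot still pressing the collar (over 3 N) at rest: collar round the pillar within 5 mm, tilt under 0.12 rad, underside within 5 mm of the spring plate, plate 7 to 21 mm down, collar bearing on the press with 6.5 to 17 N, collar under 20 mm/s, plate under 10 mm/s (all of step 2 and linear speed of collar below 0.02 m/s and velocity of joint spring_plate between -0.01 and 0.01 m/s); the arm keeps its last pose, push and grip.
It fails at once if the spring plate is driven down to its stop (beyond 26.5 mm) (value of joint spring_plate above 0.0265 m).
It fails at once if a bystander is moved more than 30 mm (distance of any of stamp, cutter, jar, biscuit_a, biscuit_b from where it was at the start of the episode above 0.03 m).
It also fails if it takes over 58 s, if anything falls off the work surface, if the arm or the gripper's body presses on something with over 40 N, if the wrist force passes 120 N, or if a joint passes its speed limit or range.

### The arm

A 7-joint arm with a two-finger parallel gripper is mounted at the origin on the work surface. World frame = base frame: x ahead of the robot, y to its left, z up, the work surface at z = 0. Lengths are in mm, angles in rad, forces in N, time in s.
With the tool pointing down it reaches from about 400 to 875 mm from the base axis. Payload 4.4 kg.
Tool frame: the origin (TCP) lies between the finger pads; the fingertips stand 17 mm ahead of it and the grasp point (between the pads) lies 2 mm behind it; z points along the fingers, y is the line along which they close (so a half turn about z gives the same grasp; the last joint's range is limited). The gripper opens to 85 mm and grips with 20 to 120 N. Pads are 22 mm wide; open, the fingers measure 114 mm over their backs; the gripper's body (76 mm by 85 mm) begins 54 mm behind the grasp point. The pads swing forward as they close: fully open they stand 13 mm farther back than shut.
Start: joints at [-1.292, 0.628, 0.038, 1.517, -0.027, 0.996, -0.02], TCP at [219.682, 611.766, 219.613] pointing down, gripper open.
Joint ranges: [-3.06, 3.06], [-0.37, 2.12], [-1.25, 1.32], [0.18, 2.47], [-1.1, 4.24], [0.23, 1.98], [-2.94, 2.94]. Speed limits (rad/s): [2.57, 2.57, 3.14, 3.14, 3.14, 3.14, 3.14].

### API

Orientations are given as [roll, pitch, yaw] about the fixed x, y, z axes, in that order (R = Rz(yaw) Ry(pitch) Rx(roll)).
In Python, from cell import sensors, get_image, ctrl gives the robot as it stands.
- The arm moves only by the tool send_rows, never from a script. Its argument "series" is a list of rows, each a list of 3 entries, a list of its own where there are three numbers: the finger opening in mm, from 0 to 85.4, then the shift along the world's x, y, z in units of 60 mm (1.0 is 60 mm), then the turn, a rotation vector about the world's x, y, z in units of 5 degrees (1.0 is 5 degrees). A call has 1 to 8 rows; each row shifts and turns the commanded pose from where the row before left it; what a row does not reach is not made up. A row lasts 1/8 s, in which the tool goes at most 62.5 mm and 10.7 degrees, less where a joint would pass 70% of its speed; a pose out of reach is approached as far as the arm can. A call is refused whole if a number of a shift passes 1 or a number of a turn 1, either way. A call with a gripper value outside its range is refused whole. The fingers move at their own pace and stop on an object; the grip force is fixed at half the most. Time passes only in rows, so rows that do not move let the fingers close. It gives the time, the measured TCP pose, the force, the opening and the grip force at its end, in the units of the state.
- sensors.read_state(): the state, without advancing time (a new reading comes with each control period).
- get_image(name): name is "scene" or "top" or "wrist"; returns a dict with "img" (420x560x3 uint8, red, green, blue), "depth" (420x560 float32, mm along the optical axis (not along the pixel's ray), 0 where there is no reading), "vfov" (degrees; the focal length in pixels is half the picture's height over the tangent of half this angle, whatever the lens; pixels are square), "cx", "cy" (the principal point, pixels), "world_to_cam" (4x4, takes a point from world to camera coordinates). Camera axes: x right, y down, z forward; pixel columns grow to the right and rows downward; lengths in mm; the calibration is good to about 2 mm. A picture is of the moment at which its call begins.
- ctrl.finish_job(): hands the job in; it is judged then, once.
The state is a dict: "clock": time; "qpos": joint angles; "qd": joint speeds; "tau": joint torques, N m; "eef_pos": TCP position; "tool_rot": TCP orientation; "force": force on the tool from outside, world axes, zero at the start; "torque": the same for the moment, N m; "width": finger opening in mm; "gripper_force": force on a finger pad.
Only numpy, scipy, OpenCV 4.12 (cv2) and the standard library are available. Lean on these libraries where they do the work, as an engineer would, in place of code of your own. Each camera call takes 0.05 s, during which the arm holds its last target. There are 200 camera calls.

## Working session

There is one attempt and no reset: what is moved stays moved. The work goes in short steps, Python scripts to look and compute and a tool call to move; the robot and the scene stay as the last step left them, time stands still between calls to the robot, and variables do not carry over. Pictures are saved under pics/ and viewed, at most 10 in all, crops included, and the job is handed in when it is done.

Besides the shell and the picture viewer there is one more tool, called after "Request:" as name(argument=value, ...), one argument or row to a line, values as JSON. send_rows: Moves the arm, as the interface text tells. Its arguments: {"type":"object","properties":{"series":{"type":"array"}},"required":["series"]}

```bash
mkdir -p pics; cat > h.py <<'E'
import numpy as np, cv2
from cell import sensors, get_image, ctrl
def grab(n):
    d=get_image(n); d['f']=d['img'].shape[0]/2/np.tan(np.radians(d['vfov'])/2); return d
def cloud(d):
    z=d['depth']; v,u=np.mgrid[:z.shape[0],:z.shape[1]]
    p=np.stack([(u-d['cx'])*z/d['f'],(v-d['cy'])*z/d['f'],z,np.ones_like(z)],-1)
    return (p@np.linalg.inv(d['world_to_cam']).T)[...,:3]
def ray(d,u,v,h):
    M=np.linalg.inv(d['world_to_cam']); o=M[:3,3]
    r=M[:3,:3]@np.array([(u-d['cx'])/d['f'],(v-d['cy'])/d['f'],1]); return o+r*(h-o[2])/r[2]
def save(n,im): cv2.imwrite('pics/'+n+'.png',cv2.cvtColor(im,cv2.COLOR_RGB2BGR))
E
python3 - <<'E'
from h import *
s=sensors.read_state(); print({k:np.round(v,3) for k,v in s.items()})
for n in ('top','scene'):
    d=grab(n); save(n+'0',d['img']); np.savez('/tmp/'+n,**d)
    print(n,d['vfov'],np.round(np.linalg.inv(d['world_to_cam']),2))
E
```

```text
{'clock': np.float64(0.0), 'qpos': array([-1.292,  0.629,  0.038,  1.518, -0.027,  0.996, -0.02 ]), 'qd': array([-0.001, -0.002,  0.001,  0.   , -0.   , -0.001, -0.   ]), 'tau': array([ 1.0000e-03, -5.6339e+01,  1.2260e+00, -1.9345e+01,  1.1000e-02,
        1.0000e-02, -0.0000e+00]), 'eef_pos': array([219.431, 611.153, 218.687]), 'tool_rot': array([-3.14 ,  0.   ,  2.797]), 'force': array([0.283, 0.95 , 0.511]), 'torque': array([-0.005, -0.057, -0.058]), 'gripper_force': np.float64(0.0), 'width': np.float64(85.327)}
top 51.298389259366814 [[ 2.00000e-02 -9.90000e-01  1.60000e-01  3.47520e+02]
 [-1.00000e+00 -2.00000e-02 -1.00000e-02 -3.17300e+01]
 [ 2.00000e-02 -1.60000e-01 -9.90000e-01  1.11261e+03]
 [ 0.00000e+00  0.00000e+00  0.00000e+00  1.00000e+00]]
scene 54.041901796367384 [[ 8.5000e-01  4.3000e-01 -2.9000e-01  7.8450e+02]
 [ 5.2000e-01 -7.2000e-01  4.7000e-01 -4.4383e+02]
 [-1.0000e-02 -5.5000e-01 -8.4000e-01  8.3414e+02]
 [ 0.0000e+00  0.0000e+00  0.0000e+00  1.0000e+00]]
```

View pics/top0.png

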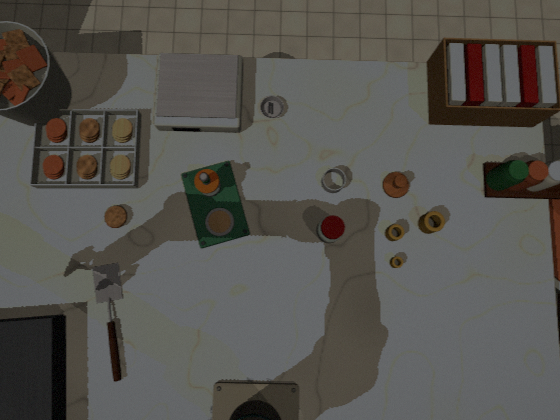

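View pics/scene0.png

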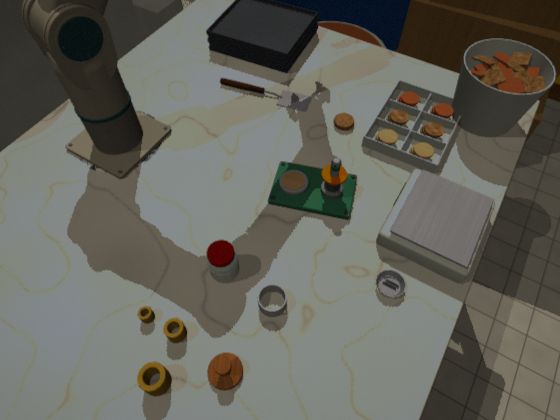

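Three brass tubes could be the collar: in the top view at (396,231), (432,222) and (396,261); in the scene view at (175,330), (153,378) and (145,313). The grey ring at top (334,179) is the cutter, and the ring at (272,106) is another round object. The press pillar is at about top (206,178). Next I measure the tubes' sizes.

```bash
python3 - <<'E'
from h import *
for n in ('top','scene'):
    d=dict(np.load('/tmp/'+n+'.npz')); P=cloud(d); hsv=cv2.cvtColor(d['img'],cv2.COLOR_RGB2HSV)
    m=cv2.inRange(hsv,(14,140,40),(30,255,255)); 
    k,l,st,c=cv2.connectedComponentsWithStats(m)
    for i in range(1,k):
        if st[i,4]<25: continue
        q=P[l==i]; h=np.percentile(q[:,2],90); t=q[q[:,2]>h-6]
        (x,y),r=cv2.minEnclosingCircle(t[:,:2].astype(np.float32))
        print(n,st[i],'top z',h.round(1),'xy',round(x,1),round(y,1),'dia',round(2*r,1))
    # press: orange plate & pillar
    m=cv2.inRange(hsv,(5,180,90),(14,255,255)); k,l,st,c=cv2.connectedComponentsWithStats(m)
    for i in range(1,k):
        if st[i,4]<60: continue
        q=P[l==i]; (x,y),r=cv2.minEnclosingCircle(q[:,:2].astype(np.float32)); print(n,'orange',st[i],np.median(q[:,2]).round(1),round(x,1),round(y,1),round(2*r,1))
    q=P[(P[...,2]>122)&(P[...,2]<140)&(np.hypot(P[...,0]-550,P[...,1]-140)<80)]; print(n,'pillar',len(q),q.mean(0) if len(q) else '', np.ptp(q,0) if len(q) else '')
    v,u=[(231,396),(330,175)][n=='scene'] ; im=d['img'][v-50:v+50,u-60:u+80]; save('crop_'+n,cv2.resize(np.clip(im*1.8,0,255).astype(np.uint8),None,fx=4,fy=4))
    q=P[(P[...,2]>20)&(P[...,0]>250)&(P[...,0]<760)&(P[...,1]<60)&(P[...,1]>-400)]
    if n=='top':
        z=np.where((P[...,2]>15)&(P[...,1]<250)&(P[...,0]>250),255,0).astype(np.uint8); k,l,st,c=cv2.connectedComponentsWithStats(z)
        for i in range(1,k):
            if st[i,4]>60: q=P[l==i]; print('obj',c[i].round(),q.min(0).round(),q.max(0).round())
E
```

```text
top [  0  30  29  33 394] top z 158.7 xy 874.5 598.1 dia 84.2
top [488  40  16   4  30] top z 120.2 xy 948.4 -571.9 dia 37.2
top [517  41  31   3  44] top z 121.8 xy 649.8 -365.5 dia 900.6
top [555  53   3  17  28] top z 121.8 xy 897.4 -716.2 dia 43.9
top [  8  66  32  23 327] top z 163.8 xy 575.8 274.0 dia 763.1
top [443  71   6  36  72] top z 122.5 xy 817.4 -442.5 dia 89.2
top [ 0 79  7 11 37] top z 161.3 xy 780.0 594.4 dia 27.6
top [499 102  61  24 174] top z 121.4 xy 782.0 -653.3 dia 132.4
top [452 106  28   7  68] top z 121.6 xy 772.1 -487.5 dia 60.4
top [482 107  19   6  40] top z 119.3 xy 772.3 -547.8 dia 41.5
top [476 114  19  12  70] top z 68.8 xy 770.9 -553.7 dia 38.1
top [ 80 119  19  23 223] top z 31.9 xy 543.3 218.5 dia 635.3
top [ 77 156  20  23 248] top z 31.9 xy 495.2 216.3 dia 577.3
top [203 169  10   5  29] top z 86.9 xy 609.6 128.5 dia 21.8
top [194 176  26  17 170] top z 86.4 xy 582.2 131.4 dia 58.5
top [105 206  21  22 259] top z 19.7 xy 500.3 364.6 dia 54.3
top [419 211  26  22 338] top z 53.8 xy 429.0 -241.6 dia 450.2
top [386 224  18  17 176] top z 41.9 xy 475
[... 1494 characters left out ...]
26.9
scene [164 318  22  25 351] top z 42.6 xy 621.7 -385.9 dia 345.6
scene [138 362  32  34 626] top z 54.6 xy 631.4 -435.5 dia 306.7
scene [210 371  11  13  41] top z 49.0 xy 600.0 -362.4 dia 5.7
scene orange [495  53  15  10  82] 157.7 801.7 641.6 54.5
scene orange [496  62  29  31 434] 157.7 836.3 578.0 115.0
scene orange [471  64  15  11  86] 149.5 763.3 565.4 61.4
scene orange [527  67  12  10  95] 153.9 875.6 623.8 47.6
scene orange [399  92  20  12 162] 31.4 701.4 53.1 1007.6
scene orange [432 104  21  12 180] 31.3 748.3 55.1 1000.4
scene orange [209 354  32  32 620] 17.1 679.2 -388.5 237.8
scene pillar 73 [581.07868752 127.67338668 130.29824721] [19.21867516 17.13427675 13.07934552]
```

View pics/crop_top.png

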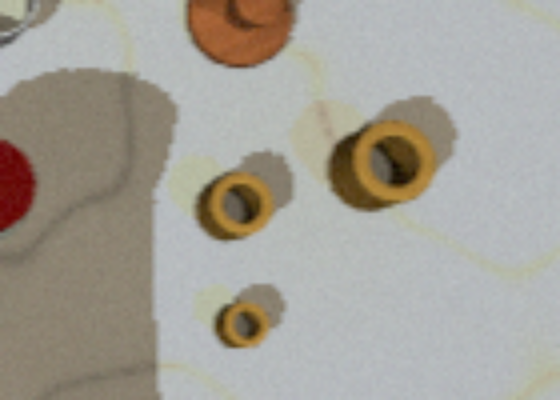

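The close crop shows the three tubes. The middle one at top (396,231) measures 39.4 mm across and 41 mm tall, so it is the collar. The others are about 54 mm and 30 mm tall. The pillar is at about (582,131). Starting the move.

Request:
send_rows(
  series=[
    [60,[0.68,-0.74,0],[0,0,0]],
    [60,[0.68,-0.74,0],[0,0,0]],
    [60,[0.68,-0.74,0],[0,0,0]],
    [60,[0.68,-0.74,0],[0,0,0]],
    [60,[0.68,-0.74,0],[0,0,0]],
    [60,[0.68,-0.74,0],[0,0,0]],
    [60,[0.3,-0.95,0],[0,0,0]],
    [60,[0.3,-0.95,0],[0,0,0]],
  ],
)

```text
clock: 1.1
eef_pos: [500.9, 229.3, 219.2]
tool_rot: [-3.141, -0.0, 2.797]
force: [0.9, -1.2, 0.2]
width: 59.8
gripper_force: 0.0
```

Request:
send_rows(
  series=[
    [60,[0,-1,0],[0,0,0]],
    [60,[0,-1,0],[0,0,0]],
    [60,[0,-1,0],[0,0,0]],
    [60,[0,-1,0],[0,0,0]],
    [60,[0,-1,0],[0,0,0]],
    [60,[0,-1,0],[0,0,0]],
    [60,[0,-1,0],[0,0,0]],
    [60,[-0.2,-0.9,0],[0,0,0]],
  ],
)

```text
clock: 2.1
eef_pos: [488.6, -244.9, 219.3]
tool_rot: [-3.142, 0.0, 2.797]
force: [1.4, 0.3, 0.0]
width: 59.9
gripper_force: 0.0
```

```bash
cat > w.py <<'E'
from h import *
import sys
s=sensors.read_state(); print(np.round(s['eef_pos'],1),np.round(s['qpos'],2),np.round(s['tool_rot'],4),np.round(s['force'],1))
d=grab('wrist'); np.savez('/tmp/wrist',**d); save(sys.argv[1],np.clip(d['img']*1.5,0,255).astype(np.uint8))
print(np.round(np.linalg.inv(d['world_to_cam']),2),d['vfov'])
E
python3 w.py wr1
```

```text
[ 488.6 -244.9  219.3] [ 0.36  0.48  0.09  1.81 -0.05  0.85  1.69] [-3.1415e+00  5.0000e-04  2.7965e+00] [1.4 0.3 0. ]
[[ 3.4000e-01  9.0000e-01  2.7000e-01  4.1973e+02]
 [ 9.4000e-01 -3.2000e-01 -1.0000e-01 -2.1947e+02]
 [ 0.0000e+00  2.8000e-01 -9.6000e-01  3.7373e+02]
 [ 0.0000e+00  0.0000e+00  0.0000e+00  1.0000e+00]] 69.11390850070323
```

View pics/wr1.png

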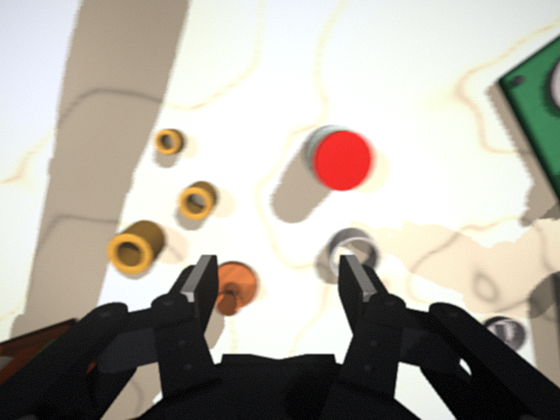

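The wrist view shows the collar at (198,201), with the larger tube at (137,247), the small one at (169,141) and the jar at (342,160). I measure from here.

```bash
cat > m.py <<'E'
from h import *
def brass(d,h,box):
    hsv=cv2.cvtColor(d['img'],cv2.COLOR_RGB2HSV); m=cv2.inRange(hsv,(12,120,40),(32,255,255))
    P=cloud(d); m[(P[...,2]<h-5)|(P[...,2]>h+6)]=0
    x,y,X,Y=box; mm=np.zeros_like(m); mm[y:Y,x:X]=m[y:Y,x:X]
    c=max(cv2.findContours(mm,cv2.RETR_EXTERNAL,cv2.CHAIN_APPROX_NONE)[0],key=cv2.contourArea)[:,0]
    w=np.array([ray(d,u,v,h) for u,v in c])[:,:2]
    e=cv2.fitEllipse(w.astype(np.float32)); q=P[mm>0]
    return np.round(e,1) if 0 else e, np.median(q,0).round(1)
E
python3 - <<'E'
from m import *
d=dict(np.load('/tmp/wrist.npz'))
print(brass(d,40,(170,175,225,228)))
d=dict(np.load('/tmp/top.npz'))
print(brass(d,40,(380,218,412,246)))
E
```

```text
(((472.5267333984375, -336.0127258300781), (35.68281936645508, 39.99699020385742), 27.287303924560547), array([ 471.2, -337. ,   40.1]))
(((475.7840881347656, -336.0354919433594), (36.74741744995117, 38.53310012817383), 23.926578521728516), array([ 475.5, -336.6,   39.7]))
```

Request:
send_rows(
  series=[
    [60,[-0.12,-0.76,-0.4],[0,0,0]],
    [60,[-0.12,-0.76,-0.5],[0,0,0]],
    [60,[0,0,-0.8],[0,0,0]],
    [60,[0,0,0],[0,0,0]],
  ],
)

```text
clock: 2.65
eef_pos: [471.2, -331.9, 114.3]
tool_rot: [3.139, -0.009, 2.796]
force: [0.2, 0.3, 0.8]
width: 60.2
gripper_force: 0.0
```

```bash
python3 w.py wr2; python3 - <<'E'
from m import *
d=dict(np.load('/tmp/wrist.npz'))
u,v,w=d['world_to_cam'][:3]@[474,-336,40,1]; u,v=u/w*d['f']+d['cx'],v/w*d['f']+d['cy']; print(u,v)
u,v=int(u),int(v); print(brass(d,40,(u-45,v-45,u+45,v+45)))
E
```

```text
[ 471.2 -331.9  114.3] [ 0.52  0.66  0.07  1.82 -0.07  0.67  1.86] [ 3.1392 -0.0086  2.7961] [0.2 0.3 0.8]
[[ 3.4000e-01  9.0000e-01  2.6000e-01  4.0353e+02]
 [ 9.4000e-01 -3.3000e-01 -9.0000e-02 -3.0732e+02]
 [ 0.0000e+00  2.8000e-01 -9.6000e-01  2.6932e+02]
 [ 0.0000e+00  0.0000e+00  0.0000e+00  1.0000e+00]] 69.11390850070323
273.094913802435 223.61822917201758
(((472.6414794921875, -335.6136474609375), (37.997108459472656, 39.260257720947266), 65.93675994873047), array([ 472.2, -335.3,   40.1]))
```

View pics/wr2.png

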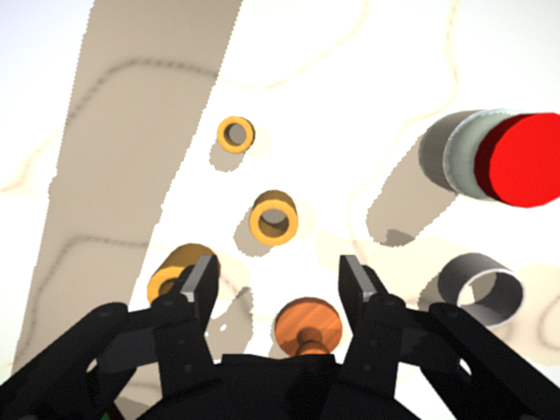

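Request:
send_rows(
  series=[
    [60,[0.02,-0.06,-0.5],[0,0,0]],
    [60,[0,0,-0.55],[0,0,0]],
    [60,[0,0,-0.4],[0,0,0]],
    [60,[0,0,0],[0,0,0]],
    [60,[0,0,0],[0,0,0]],
  ],
)

```text
clock: 3.32
eef_pos: [476.9, -337.8, 32.7]
tool_rot: [-3.141, 0.003, 2.798]
force: [-0.5, -1.6, -0.7]
width: 60.2
gripper_force: 0.0
```

Request:
send_rows(
  series=[
    [60,[-0.06,0.03,-0.09],[0,0,0]],
    [60,[0,0,0],[0,0,0]],
    [60,[0,0,0],[0,0,0]],
  ],
)

```text
clock: 3.7
eef_pos: [471.8, -335.8, 25.6]
tool_rot: [-3.142, 0.0, 2.797]
force: [-0.1, -1.0, -0.5]
width: 59.9
gripper_force: 0.0
```

Request:
send_rows(
  series=[
    [36,[0,0,0],[0,0,0]],
    [36,[0,0,0],[0,0,0]],
    [36,[0,0,0],[0,0,0]],
    [36,[0,0,0],[0,0,0]],
    [36,[0,0,0],[0,0,0]],
    [36,[0,0,0],[0,0,0]],
  ],
)

```text
clock: 4.45
eef_pos: [471.8, -336.0, 25.9]
tool_rot: [-3.141, 0.001, 2.797]
force: [-0.4, 1.0, 4.2]
width: 36.5
gripper_force: 26.1
```

Request:
send_rows(
  series=[
    [0,[0,0,0],[0,0,0]],
    [0,[0,0,0],[0,0,0]],
    [0,[0,0,0],[0,0,0]],
    [0,[0,0,0],[0,0,0]],
  ],
)

```text
clock: 4.95
eef_pos: [471.8, -336.0, 26.2]
tool_rot: [-3.141, 0.001, 2.797]
force: [-1.6, 1.0, 8.5]
width: 33.8
gripper_force: 58.8
```

```bash
python3 w.py wr3
```

```text
[ 471.8 -336.    26.2] [ 0.54  0.8   0.05  1.86 -0.08  0.48  1.87] [-3.1413e+00  6.0000e-04  2.7966e+00] [-1.6  1.   8.5]
[[ 3.4000e-01  9.0000e-01  2.7000e-01  4.0296e+02]
 [ 9.4000e-01 -3.2000e-01 -1.0000e-01 -3.1055e+02]
 [ 0.0000e+00  2.8000e-01 -9.6000e-01  1.8063e+02]
 [ 0.0000e+00  0.0000e+00  0.0000e+00  1.0000e+00]] 69.11390850070323
```

View pics/wr3.png

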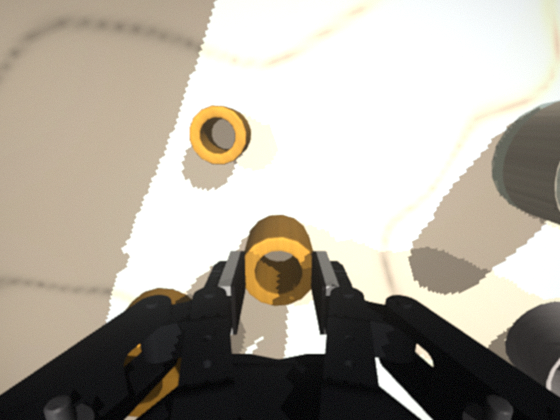

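The collar at (278,270) is gripped between the pads, with 59 N on the pads. Now I lift it straight up.

Request:
send_rows(
  series=[
    [0,[0,0,0.3],[0,0,0]],
    [0,[0,0,0.6],[0,0,0]],
    [0,[0,0,0.8],[0,0,0]],
    [0,[0,0,0.8],[0,0,0]],
    [0,[0,0,0.6],[0,0,0]],
    [0,[0,0.4,0],[0,0,0]],
    [0,[0.2,0.7,0],[0,0,0]],
    [0,[0.2,0.8,0],[0,0,0]],
  ],
)

```text
clock: 6.0
eef_pos: [495.1, -219.7, 210.9]
tool_rot: [3.141, -0.001, 2.796]
force: [1.4, 0.1, 0.4]
width: 0.0
gripper_force: 0.0
```

Request:
send_rows(
  series=[
    [0,[0.22,0.9,0],[0,0,0]],
    [0,[0.22,0.9,0],[0,0,0]],
    [0,[0.22,0.9,0],[0,0,0]],
    [0,[0.22,0.9,0],[0,0,0]],
    [0,[0.22,0.8,0],[0,0,0]],
    [0,[0.1,0.4,0],[0,0,0]],
    [0,[0,0,0],[0,0,0]],
    [0,[0,0,0],[0,0,0]],
  ],
)

```text
clock: 7.0
eef_pos: [566.7, 65.2, 210.8]
tool_rot: [-3.14, -0.001, 2.796]
force: [-0.1, 0.5, -0.2]
width: -0.2
gripper_force: 0.0
```

The grip slipped: the fingers have closed to 0, empty. I look for where the collar is now.

```bash
python3 - <<'E'
from m import *
for n in ('top','scene'):
    d=grab(n); np.savez('/tmp/'+n,**d); P=cloud(d); hsv=cv2.cvtColor(d['img'],cv2.COLOR_RGB2HSV)
    m=cv2.inRange(hsv,(14,140,40),(30,255,255)); k,l,st,c=cv2.connectedComponentsWithStats(m)
    for i in range(1,k):
        q=P[l==i]; q=q[q[:,2]>10]
        if st[i,4]>50 and len(q) and np.median(q[:,1])<-150 and np.median(q[:,0])<700: print(n,st[i],np.percentile(q,95,0).round(),np.percentile(q,5,0).round())
d=dict(np.load('/tmp/scene.npz')); save('sc2',cv2.resize(np.clip(d['img'][220:420,80:360]*1.5,0,255).astype(np.uint8),None,fx=2.5,fy=2.5))
E
```

```text
top [424 212  20  20 190] [ 523. -406.   55.] [ 481. -449.   48.]
top [387 226  19  16 151] [ 487. -322.   43.] [ 456. -357.   17.]
top [392 257  11  11  57] [ 414. -330.   32.] [ 391. -353.   26.]
scene [138 307  16  16 165] [ 413. -332.   32.] [ 391. -355.   12.]
scene [161 319  22  25 345] [ 489. -327.   43.] [ 457. -360.   15.]
scene [138 362  32  34 617] [ 526. -409.   55.] [ 482. -451.   15.]
```

View pics/sc2.png

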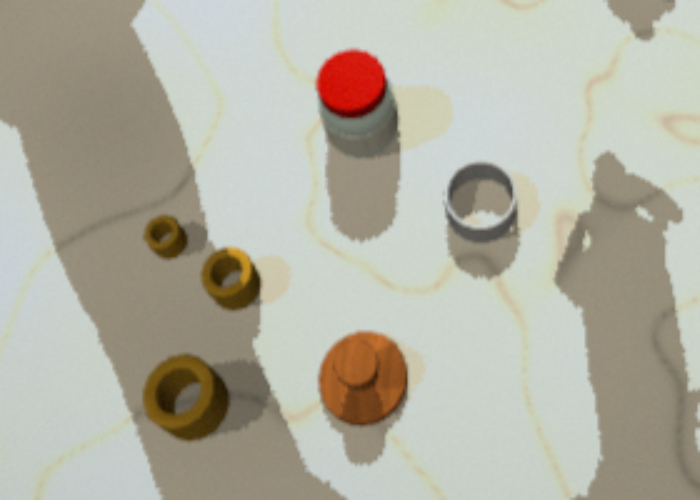

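The collar still stands upright at about (472,-340), at crop pixel (230,278), so nothing is lost. The saved wr3 depth should show where the pads actually were.

```bash
python3 - <<'E'
from m import *
d=dict(np.load('/tmp/wrist.npz')); P=cloud(d)
print(brass(d,40,(235,205,320,310)))
for v in (235,250,262,275,290,305,320,335): print(v,[P[v,u].round().astype(int).tolist() for u in (226,233,239,245,278,315,321,328)])
h=cv2.cvtColor(d['img'],cv2.COLOR_RGB2HSV)
t=np.array([471.8,-336,26.2]); y=2.7966; X=np.array([np.cos(y),np.sin(y),0]); Y=np.array([np.sin(y),-np.cos(y),0])
dark=(h[...,1]<70)&(P[...,2]>5)&(P[...,2]<60)&(np.linalg.norm(P-t,axis=2)<70)
q=P[dark]-t; Q=np.c_[q@X,q@Y,q[:,2]]
for s in(-1,1):
    k=Q[(Q[:,1]*s>5)&(Q[:,1]*s<35)&(abs(Q[:,0])<30)]; print(s,len(k),np.percentile(k,[2,50,98],0).round(1).tolist())
d=grab('top'); print(brass(d,40,(380,218,412,248)))
d=grab('scene'); print(brass(d,40,(155,312,190,350)))
E
```

```text
(((471.8579406738281, -335.36724853515625), (36.04319763183594, 40.472965240478516), 69.29637908935547), array([ 470.7, -335.1,   40.1]))
235 [[457, -365, 0], [458, -360, 1], [460, -357, 0], [461, -353, 0], [455, -329, 37], [476, -312, 0], [477, -308, 0], [479, -304, -1]]
250 [[466, -369, 1], [468, -365, -1], [469, -361, 0], [458, -348, 35], [461, -331, 42], [486, -315, 0], [487, -311, 0], [488, -307, 1]]
262 [[453, -353, 55], [454, -350, 55], [455, -348, 55], [461, -349, 41], [485, -340, 3], [466, -315, 56], [467, -313, 55], [468, -310, 56]]
275 [[454, -352, 67], [454, -349, 67], [458, -348, 60], [468, -352, 41], [485, -340, 19], [471, -317, 58], [467, -314, 67], [467, -312, 67]]
290 [[455, -350, 77], [456, -348, 76], [464, -350, 63], [498, -368, 0], [484, -340, 37], [478, -319, 59], [467, -316, 77], [469, -313, 76]]
305 [[454, -347, 90], [462, -351, 76], [470, -353, 65], [508, -372, 1], [491, -342, 40], [484, -322, 61], [474, -318, 76], [470, -315, 83]]
320 [[450, -343, 106], [469, -353, 76], [518, -380, 1], [519, -376, 0], [527, -355, 0], [535, -331, 1], [481, -320, 76], [460, -316, 105]]
335 [[451, -343, 111], [527, -388, 1], [529, -385, 1], [531, -381, 1], [538, -359, 2], [547, -335, 1], [549, -331, 0], [459, -316, 112]]
-1 598 [[-8.2, -29.3, -11.0], [8.5, -19.2, 26.3], [12.7, -16.2, 33.5]]
1 551 [[-9.2, 17.3, 16.1], [8.7, 21.0, 27.0], [12.7, 30.6, 33.5]]
(((472.24444580078125, -340.5091857910156), (36.1498908996582, 38.52641296386719), 16.391984939575195), array([ 471.8, -339.3,   39.6]))
(((471.5745544433594, -342.349609375), (37.05665588378906, 38.10456466674805), 92.44702911376953), array([ 472.2, -343.3,   40.8]))
```

Before going back, I measure the pillar with the wrist camera from here.

```bash
cat > p.py <<'E'
from m import *
def pillar(d,h=132):
    P=cloud(d); m=((abs(P[...,2]-131)<5)&(np.hypot(P[...,0]-581,P[...,1]-131)<22)).astype(np.uint8)
    o=((abs(P[...,2]-85)<5)&(np.hypot(P[...,0]-581,P[...,1]-131)<50)).astype(np.uint8)
    r=[]
    for k,hh in ((m,h),(o,85)):
        cs=cv2.findContours(k,cv2.RETR_EXTERNAL,cv2.CHAIN_APPROX_NONE)[0]
        if not cs: continue
        c=max(cs,key=cv2.contourArea)[:,0]; w=np.array([ray(d,u,v,hh) for u,v in c])[:,:2].astype(np.float32)
        (x,y),rr=cv2.minEnclosingCircle(w); r.append((hh,round(x,1),round(y,1),round(2*rr,1),c.mean(0).round().tolist(),P[k>0].mean(0).round(1).tolist()))
    return r
E
python3 - <<'E'
from p import *
for n in ('wrist','top','scene'):
    d=grab(n); print(n,*pillar(d),sep='\n ')
E
```

```text
wrist
 (132, 578.7, 131.6, 21.2, [361.0, 201.0], [579.0, 131.8, 131.1])
 (85, 579.7, 132.3, 60.3, [351.0, 191.0], [575.4, 130.5, 85.3])
top
scene
 (132, 581.8, 128.5, 23.7, [336.0, 161.0], [581.0, 128.3, 131.4])
 (85, 580.6, 129.9, 62.1, [334.0, 174.0], [582.4, 124.8, 86.2])
```

Request:
send_rows(
  series=[
    [64,[-0.22,-0.96,0],[0,0,0]],
    [64,[-0.22,-0.96,0],[0,0,0]],
    [64,[-0.22,-0.96,0],[0,0,0]],
    [64,[-0.22,-0.96,0],[0,0,0]],
    [64,[-0.22,-0.96,0],[0,0,0]],
    [64,[-0.22,-0.96,0],[0,0,0]],
    [64,[-0.22,-0.96,-0.1],[0,0,0]],
    [64,[0,0,-0.7],[0,0,0]],
  ],
)

```text
clock: 8.35
eef_pos: [474.2, -345.6, 165.2]
tool_rot: [-3.136, 0.008, 2.787]
force: [1.0, 0.1, -1.0]
width: 64.1
gripper_force: 0.0
```

Request:
send_rows(
  series=[
    [64,[0,0,-0.6],[0,0,0]],
    [64,[0,0,0],[0,0,0]],
    [64,[0,0,0],[0,0,0]],
  ],
)

```text
clock: 8.72
eef_pos: [476.0, -337.4, 128.4]
tool_rot: [-3.141, 0.002, 2.797]
force: [-0.3, -0.6, 1.0]
width: 64.1
gripper_force: 0.0
```

```bash
python3 w.py wr4; python3 - <<'E'
from m import *
d=dict(np.load('/tmp/wrist.npz'))
u,v,w=d['world_to_cam'][:3]@[472,-340,40,1]; u,v=u/w*d['f']+d['cx'],v/w*d['f']+d['cy']
u,v=int(u),int(v); print(u,v,brass(d,40,(u-45,v-45,u+45,v+45)))
E
```

```text
[ 476.  -337.4  128.4] [ 0.52  0.65  0.07  1.8  -0.07  0.7   1.86] [-3.1411e+00  1.7000e-03  2.7968e+00] [-0.3 -0.6  1. ]
[[ 3.4000e-01  9.0000e-01  2.7000e-01  4.0704e+02]
 [ 9.4000e-01 -3.2000e-01 -1.0000e-01 -3.1189e+02]
 [-0.0000e+00  2.9000e-01 -9.6000e-01  2.8269e+02]
 [ 0.0000e+00  0.0000e+00  0.0000e+00  1.0000e+00]] 69.11390850070323
272 209 (((469.11639404296875, -339.9454040527344), (37.70374298095703, 38.682037353515625), 60.6130485534668), array([ 468.7, -339.6,   40.1]))
```

Request:
send_rows(
  series=[
    [64,[-0.1,-0.05,-0.6],[0,0,0]],
    [64,[0,0,-0.6],[0,0,0]],
    [64,[0,0,-0.4],[0,0,0]],
    [64,[0,0,-0.2],[0,0,0]],
    [64,[0,0,0],[0,0,0]],
    [64,[0,0,0],[0,0,0]],
  ],
)

```text
clock: 9.52
eef_pos: [470.2, -340.5, 20.5]
tool_rot: [-3.141, 0.002, 2.797]
force: [0.5, 0.2, -0.5]
width: 63.6
gripper_force: 0.0
```

Request:
send_rows(
  series=[
    [37,[0,0,0],[0,0,0]],
    [37,[0,0,0],[0,0,0]],
    [37,[0,0,0],[0,0,0]],
    [37,[0,0,0],[0,0,0]],
  ],
)

```text
clock: 10.02
eef_pos: [469.9, -340.3, 20.6]
tool_rot: [-3.141, 0.002, 2.797]
force: [-1.1, 0.2, 6.9]
width: 37.5
gripper_force: 36.4
```

Request:
send_rows(
  series=[
    [30,[0,0,0],[0,0,0]],
    [30,[0,0,0],[0,0,0]],
    [30,[0,0,0],[0,0,0]],
  ],
)

```text
clock: 10.4
eef_pos: [469.9, -340.4, 20.8]
tool_rot: [-3.141, 0.002, 2.797]
force: [-0.6, 1.1, 8.6]
width: 36.7
gripper_force: 59.0
```

Request:
send_rows(
  series=[
    [30,[0,0,0.05],[0,0,0]],
    [30,[0,0,0.05],[0,0,0]],
    [30,[0,0,0.1],[0,0,0]],
    [30,[0,0,0.1],[0,0,0]],
  ],
)

```text
clock: 10.9
eef_pos: [469.2, -339.8, 37.5]
tool_rot: [3.142, -0.0, 2.797]
force: [-0.2, 0.4, -2.0]
width: 36.7
gripper_force: 60.2
```

Request:
send_rows(
  series=[
    [30,[0,0,0.2],[0,0,0]],
    [30,[0,0,0.3],[0,0,0]],
    [30,[0,0,0.4],[0,0,0]],
    [30,[0,0,0.4],[0,0,0]],
    [30,[0,0,0.4],[0,0,0]],
    [30,[0,0,0.4],[0,0,0]],
    [30,[0,0,0.4],[0,0,0]],
    [30,[0,0,0.2],[0,0,0]],
  ],
)

```text
clock: 11.9
eef_pos: [469.8, -340.3, 201.6]
tool_rot: [-3.141, 0.003, 2.797]
force: [0.2, 0.9, -2.4]
width: 36.4
gripper_force: 60.3
```

Request:
send_rows(
  series=[
    [30,[0.07,0.3,0],[0,0,0]],
    [30,[0.14,0.6,0],[0,0,0]],
    [30,[0.19,0.8,0],[0,0,0]],
    [30,[0.21,0.9,0],[0,0,0]],
    [30,[0.21,0.9,0],[0,0,0]],
    [30,[0.21,0.9,0],[0,0,0]],
    [30,[0.21,0.9,0],[0,0,0]],
    [30,[0.21,0.9,0],[0,0,0]],
  ],
)

```text
clock: 12.9
eef_pos: [555.1, 35.6, 198.2]
tool_rot: [-3.141, -0.002, 2.798]
force: [0.4, -1.3, -3.2]
width: 36.4
gripper_force: 60.4
```

Request:
send_rows(
  series=[
    [30,[0.19,0.8,0],[0,0,0]],
    [30,[0.14,0.55,0],[0,0,0]],
    [30,[0.05,0.25,0],[0,0,0]],
    [30,[0,0,0],[0,0,0]],
    [30,[0,0,0],[0,0,0]],
  ],
)

```text
clock: 13.52
eef_pos: [578.5, 125.8, 198.9]
tool_rot: [-3.14, -0.0, 2.794]
force: [-0.9, 0.5, -1.9]
width: 36.4
gripper_force: 60.4
```

```bash
python3 w.py wr5; python3 - <<'E'
from p import *
d=dict(np.load('/tmp/wrist.npz')); s=sensors.read_state(); t=s['eef_pos']; h=t[2]+19.5
# pillar top and held collar top in wrist
print(t,s['width'],pillar(d))
u,v,w=d['world_to_cam'][:3]@[t[0],t[1],h,1]; u,v=int(u/w*d['f']+d['cx']),int(v/w*d['f']+d['cy'])
print(u,v,h,brass(d,h,(u-70,v-70,u+70,v+70)))
for n in('scene','top'):
    d=grab(n); np.savez('/tmp/'+n,**d); print(n,pillar(d))
    P=cloud(d); hs=cv2.cvtColor(d['img'],cv2.COLOR_RGB2HSV); m=(cv2.inRange(hs,(12,110,25),(32,255,255))>0)&(np.linalg.norm(P-[t[0],t[1],t[2]],axis=2)<60)
    q=P[m]; print(n,m.sum(),np.percentile(q,[3,50,97],0).round(1).tolist() if m.sum() else '')
    if n=='scene': save('sc3',cv2.resize(np.clip(d['img'][80:230,250:420]*1.6,0,255).astype(np.uint8),None,fx=3.5,fy=3.5))
E
```

```text
[578.5 125.8 198.9] [-0.32  0.57  0.09  1.71 -0.06  0.87  1.02] [-3.1396e+00 -5.0000e-04  2.7943e+00] [-0.9  0.5 -1.9]
[[ 3.4000e-01  9.0000e-01  2.7000e-01  5.1000e+02]
 [ 9.4000e-01 -3.2000e-01 -1.0000e-01  1.5160e+02]
 [-0.0000e+00  2.8000e-01 -9.6000e-01  3.5339e+02]
 [ 0.0000e+00  0.0000e+00  0.0000e+00  1.0000e+00]] 69.11390850070323
[578.735486   125.71979477 199.10568863] 36.41036761260926 [(132, 577.3, 133.9, 19.6, [288.0, 213.0], [575.2, 135.7, 130.5]), (85, 579.7, 132.6, 59.7, [285.0, 198.0], [572.9, 135.8, 85.3])]
276 276 218.60568863324906 (((577.0657958984375, 127.04867553710938), (37.63113784790039, 39.457054138183594), 71.7932357788086), array([576.5, 127.2, 218.1]))
scene [(132, 579.6, 127.3, 23.8, [336.0, 161.0], [581.0, 128.1, 131.8]), (85, 580.6, 129.9, 62.1, [334.0, 174.0], [582.4, 124.8, 86.2])]
scene 335 [[570.2, 104.8, 183.5], [585.6, 114.2, 206.4], [598.2, 140.8, 220.9]]
top [(132, 574.1, 128.2, 9.4, [204.0, 180.0], [574.3, 128.8, 127.8]), (85, 582.8, 131.5, 59.2, [206.0, 183.0], [574.2, 130.0, 84.7])]
top 102 [[562.0, 112.4, 182.4], [565.9, 125.6, 214.1], [578.8, 139.5, 222.4]]
```

View pics/sc3.png

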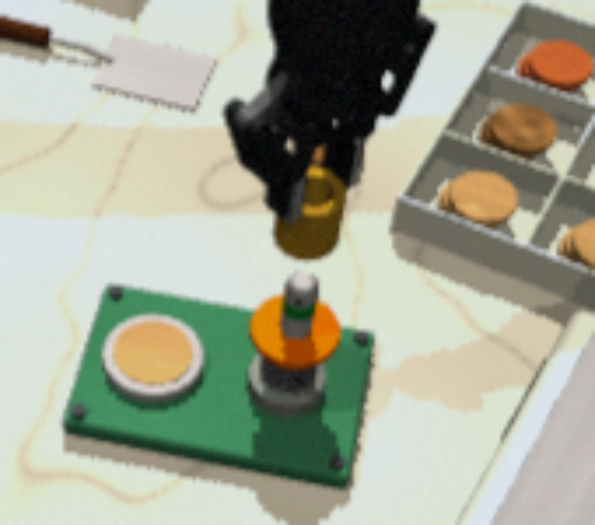

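The collar is held upright at crop (308,210), above the pillar top at (302,285). I shift by (+2,+5) mm and go down to just above the pillar.

Request:
send_rows(
  series=[
    [30,[0.03,0.08,0],[0,0,0]],
    [30,[0,0,-0.3],[0,0,0]],
    [30,[0,0,-0.3],[0,0,0]],
    [30,[0,0,0],[0,0,0]],
    [30,[0,0,0],[0,0,0]],
  ],
)

```text
clock: 14.3
eef_pos: [581.4, 133.1, 163.8]
tool_rot: [3.141, 0.001, 2.797]
force: [-0.1, -0.5, -2.2]
width: 36.6
gripper_force: 60.5
```

```bash
cat > c.py <<'E'
from p import *
s=sensors.read_state(); t=s['eef_pos']; h=t[2]+19.5; print(t.round(1),s['force'].round(1),s['torque'].round(2))
d=grab('wrist'); u,v,w=d['world_to_cam'][:3]@[t[0],t[1],h,1]; u,v=int(u/w*d['f']+d['cx']),int(v/w*d['f']+d['cy'])
print(brass(d,h,(u-70,v-70,u+70,v+70)),pillar(d))
# pillar top seen through the bore
P=cloud(d); m=(P[...,2]<h-8)&(np.hypot(P[...,0]-t[0],P[...,1]-t[1])<30)&(P[...,2]>90); print('bore',m.sum(),P[m].mean(0) if m.any() else '')
d=grab('scene'); np.savez('/tmp/scene',**d)
hs=cv2.cvtColor(d['img'],cv2.COLOR_RGB2HSV); m=cv2.inRange(hs,(14,110,25),(32,255,255)); m[:, :315]=0; m[:,360:]=0; m[:120]=0; m[166:]=0
P=cloud(d); m[(P[...,2]<t[2]-26)|(np.linalg.norm(P-t,axis=2)>60)]=0
ys,xs=np.where(m>0)
for y in range(ys.min(),ys.max()+1): print(y,xs[ys==y].min(),xs[ys==y].max(),end=' | ')
for nm,pt in(('postc',(580.8,130.7,132)),('plate',(580.8,130.7,85))):
    a=d['world_to_cam'][:3]@[*pt,1]; print(nm,a[:2]/a[2]*d['f']+[d['cx'],d['cy']])
E
python3 c.py
```

```text
[581.4 133.1 163.8] [-0.1 -0.5 -2.2] [ 0.03 -0.01 -0.04]
(((579.873291015625, 134.23133850097656), (37.72934341430664, 39.375267028808594), 67.97298431396484), array([579.1, 134.5, 183. ])) [(85, 579.7, 132.7, 59.7, [275.0, 206.0], [570.1, 135.6, 85.3])]
bore 2371 [577.48604644 134.75966302 156.23327502]
137 339 339 | 138 339 344 | 139 339 345 | 140 338 346 | 141 339 348 | 142 339 348 | 143 338 348 | 144 338 348 | 145 338 348 | 146 338 348 | 147 338 348 | 148 337 348 | 149 337 348 | 150 337 347 | 151 337 347 | 152 336 347 | 153 330 347 | 154 330 347 | 155 330 346 | 156 330 346 | 157 330 346 | 158 331 346 | 159 331 345 | 160 332 344 | 161 333 343 | 162 335 341 | postc [336.16621893 160.18225587]
plate [333.89910208 173.44513394]
```

Request:
send_rows(
  series=[
    [30,[-0.02,-0.04,0],[0,0,0]],
    [30,[0,0,-0.1],[0,0,0]],
    [30,[0,0,-0.05],[0,0,0]],
    [30,[0,0,0],[0,0,0]],
  ],
)

```text
clock: 14.9
eef_pos: [579.4, 130.5, 153.7]
tool_rot: [-3.141, -0.001, 2.797]
force: [-0.2, -0.1, -2.2]
width: 36.4
gripper_force: 60.5
```

Request:
send_rows(
  series=[
    [30,[0,0,-0.05],[0,0,0]],
    [30,[0,0,-0.05],[0,0,0]],
    [30,[0,0,0],[0,0,0]],
  ],
)

```text
clock: 15.28
eef_pos: [579.5, 130.7, 147.9]
tool_rot: [-3.141, -0.0, 2.797]
force: [0.5, 0.2, -2.4]
width: 36.6
gripper_force: 60.5
```

Request:
send_rows(
  series=[
    [30,[0,0,-0.05],[0,0,0]],
    [30,[0,0,-0.05],[0,0,0]],
    [30,[0,0,0],[0,0,0]],
  ],
)

```text
clock: 15.65
eef_pos: [579.5, 130.7, 141.9]
tool_rot: [-3.142, -0.0, 2.797]
force: [0.3, 0.1, -1.8]
width: 36.3
gripper_force: 60.5
```

Request:
send_rows(
  series=[
    [30,[0,0,-0.1],[0,0,0]],
    [30,[0,0,-0.1],[0,0,0]],
    [30,[0,0,-0.1],[0,0,0]],
    [30,[0,0,-0.1],[0,0,0]],
    [30,[0,0,-0.08],[0,0,0]],
    [30,[0,0,0],[0,0,0]],
  ],
)

```text
clock: 16.4
eef_pos: [579.4, 130.8, 112.9]
tool_rot: [-3.141, -0.001, 2.797]
force: [-0.2, 1.2, -3.0]
width: 36.1
gripper_force: 60.5
```

Request:
send_rows(
  series=[
    [30,[0,0,-0.07],[0,0,0]],
    [30,[0,0,-0.07],[0,0,0]],
    [30,[0,0,-0.07],[0,0,0]],
    [30,[0,0,0],[0,0,0]],
  ],
)

```text
clock: 16.9
eef_pos: [579.8, 130.8, 101.1]
tool_rot: [3.141, 0.0, 2.797]
force: [-1.1, 1.5, 3.8]
width: 36.2
gripper_force: 61.2
```

```bash
python3 c.py | head -4
```

```text
[579.8 130.8 101.1] [-1.1  1.5  3.8] [ 0.3   0.24 -0.03]
(((578.2404174804688, 131.94732666015625), (37.878807067871094, 39.34736633300781), 64.64834594726562), array([573.4, 132.9, 120.3])) [(132, 577.6, 133.8, 21.3, [280.0, 280.0], [578.1, 133.1, 131.0]), (85, 577.5, 133.5, 57.4, [280.0, 223.0], [566.8, 138.5, 81.3])]
bore 920 [565.40721925 135.56747083 102.27372621]
160 341 342 | 161 341 343 | 162 341 343 | 163 341 343 | 164 341 343 | 165 341 343 | postc [336.16621893 160.18225587]
```

Request:
send_rows(
  series=[
    [30,[0,0,-0.05],[0,0,0]],
    [30,[0,0,-0.05],[0,0,0]],
    [30,[0,0,-0.04],[0,0,0]],
    [30,[0,0,0],[0,0,0]],
    [30,[0,0,0],[0,0,0]],
  ],
)

```text
clock: 17.62
eef_pos: [579.9, 130.7, 93.2]
tool_rot: [3.141, 0.0, 2.797]
force: [-1.5, 1.1, 8.1]
width: 36.4
gripper_force: 61.6
```

```bash
python3 c.py | head -3; python3 - <<'E'
from h import *
d=dict(np.load('/tmp/scene.npz')); save('sc4',cv2.resize(np.clip(d['img'][110:210,280:400]*1.6,0,255).astype(np.uint8),None,fx=5,fy=5,interpolation=cv2.INTER_CUBIC))
E
```

```text
[579.9 130.7  93.2] [-1.5  1.1  8.1] [ 0.24  0.45 -0.  ]
(((578.35400390625, 132.09414672851562), (35.44947052001953, 37.730125427246094), 69.6076431274414), array([570.7, 134.7, 112.4])) [(132, 577.2, 133.6, 21.3, [280.0, 290.0], [578.0, 133.2, 131.0]), (85, 572.4, 133.3, 36.2, [276.0, 227.0], [565.0, 136.0, 85.2])]
bore 639 [565.38405581 135.48266015  97.66853988]
```

View pics/sc4.png

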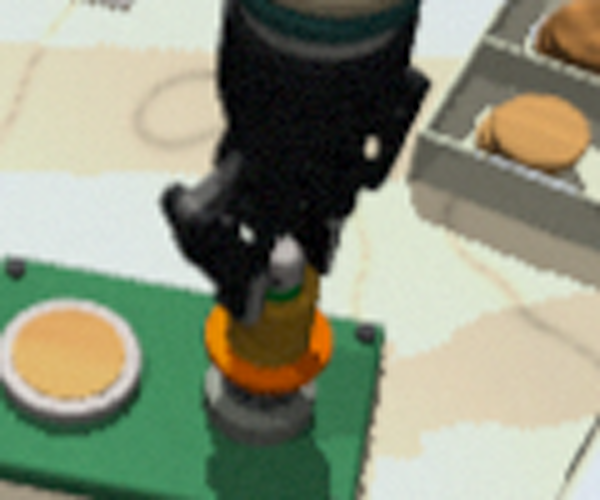

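The collar is on the pillar with the orange plate under it. A sliver of green band shows above its top edge (crop 285,293), and the pin hole is free. The push is about 8.1 N plus the collar's 2.4 N weight, so about 10.5 N. Now I hold it.

Request:
send_rows(
  series=[
    [30,[0,0,0],[0,0,0]],
    [30,[0,0,0],[0,0,0]],
    [30,[0,0,0],[0,0,0]],
    [30,[0,0,0],[0,0,0]],
    [30,[0,0,0],[0,0,0]],
    [30,[0,0,0],[0,0,0]],
    [30,[0,0,0],[0,0,0]],
    [30,[0,0,0],[0,0,0]],
  ],
)

```text
clock: 18.73
eef_pos: [579.9, 130.7, 93.2]
tool_rot: [3.141, 0.0, 2.797]
force: [-2.0, 1.7, 7.7]
width: 36.1
gripper_force: 61.6
```

Request:
send_rows(
  series=[
    [30,[0,0,0],[0,0,0]],
    [30,[0,0,0],[0,0,0]],
    [30,[0,0,0],[0,0,0]],
    [30,[0,0,0],[0,0,0]],
    [30,[0,0,0],[0,0,0]],
    [30,[0,0,0],[0,0,0]],
    [30,[0,0,0],[0,0,0]],
    [30,[0,0,0],[0,0,0]],
  ],
)

```text
clock: 19.73
eef_pos: [579.9, 130.7, 93.2]
tool_rot: [3.141, 0.0, 2.797]
force: [-2.5, 1.9, 7.5]
width: 36.5
gripper_force: 61.6
```

Request:
send_rows(
  series=[
    [30,[0,0,0],[0,0,0]],
    [30,[0,0,0],[0,0,0]],
    [30,[0,0,0],[0,0,0]],
    [30,[0,0,0],[0,0,0]],
    [30,[0,0,0],[0,0,0]],
    [30,[0,0,0],[0,0,0]],
    [30,[0,0,0],[0,0,0]],
    [30,[0,0,0],[0,0,0]],
  ],
)

```text
clock: 20.72
eef_pos: [579.9, 130.7, 93.2]
tool_rot: [3.141, 0.0, 2.797]
force: [-2.6, 1.1, 7.5]
width: 36.7
gripper_force: 61.6
```

Request:
send_rows(
  series=[
    [30,[0,0,0],[0,0,0]],
    [30,[0,0,0],[0,0,0]],
    [30,[0,0,0],[0,0,0]],
    [30,[0,0,0],[0,0,0]],
    [30,[0,0,0],[0,0,0]],
    [30,[0,0,0],[0,0,0]],
    [30,[0,0,0],[0,0,0]],
    [30,[0,0,0],[0,0,0]],
  ],
)

```text
clock: 21.72
eef_pos: [579.9, 130.7, 93.2]
tool_rot: [3.141, 0.0, 2.797]
force: [-2.3, 0.7, 7.9]
width: 36.1
gripper_force: 61.6
```

```bash
python3 c.py | head -2
```

```text
[579.9 130.7  93.2] [-2.3  0.7  7.9] [0.27 0.44 0.05]
(((578.4979248046875, 131.94186401367188), (35.19950485229492, 37.8946647644043), 73.68864440917969), array([570.8, 134.5, 112.5])) [(132, 577.2, 133.7, 21.5, [281.0, 290.0], [578.0, 133.2, 131.0]), (85, 572.4, 133.3, 36.2, [275.0, 227.0], [564.9, 135.9, 85.2])]
```

The push has stayed steady for over 4 s, so I hand the job in.

```bash
python3 -c "
from cell import ctrl; print(ctrl.finish_job())"
```

```text
the job is handed in; nothing more can be done
None
```

The job is handed in with the arm still holding the collar pressed on the spring plate: about 10 N, steady for over 4 s, top edge at about 112 mm in the green band and the pin hole free; the first grip slipped and the second held, and the hand-in returned no verdict.

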